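# Refit the gas selector lever at the incubator bench

### The job

Put the blue selector lever back on the gas mixer's splined spindle: turn it so that its arm points the same way as the outlet with the blue band, lower it over the teeth until it sits flat and fully home on the collar, and let go. Leave the orange lever lying where it is.

Things in the scene. Friction and masses are not known exactly. Their poses are not given: they have to be found in the camera images.
- blue_lever: Loose blue lever, 0.1 to 0.2 kg, flat on the bench. Square hub 50 x 50 x 26 mm high; through it from top to bottom a cross-shaped hole, its slots (along x and y) 36 mm long, 14 mm wide. The arm leaves the +x face; grip the flat bare faces +y and -y (50 mm apart) from above. Origin: hub axis, at the underside; x along the arm away from the hub, z up.
- blue_lever_tip (a point): Centre of the round pad (26 mm diameter) ending the blue lever's flat arm (16 mm wide, 9 to 19 mm above the hub's underside): 107 mm from the hub's axis along x, 19 mm above the underside.
- mixer: Fixed metal block 116 x 116 mm, top at 36 mm; round collar 44 mm wide, top at 44 mm; on it an upright spindle that cannot turn, a cross of four teeth along x and y: 30 mm across, 8 mm thick up to 64 mm, tapering to 20 and 3 mm at its top, 86 mm. Four brass outlets, one a side, 87 mm out: blue-banded at +x, the others white or grey. Origin: spindle axis, bench level; x to the blue outlet, z up.
- orange_lever: The spare, not to be used: same shape, size and axes as the blue lever but orange, lying flat on the bench.
Mind the look-alikes: they are no part of the job. There is more than one size of the blue_lever; the job needs the middle-sized.

How it is judged:
By the outcome, as a careful person would: the job done as asked, in the order asked, and still so for the second after the job is handed in, with the robot touching nothing.
It also fails if it takes over 38 s, if anything falls off the work surface, if the arm or the gripper's body presses on something with over 40 N, if the wrist force passes 120 N, or if a joint passes its speed limit or range.

### The arm

A 7-joint arm with a two-finger parallel gripper is mounted at the origin on the work surface. World frame = base frame: x ahead of the robot, y to its left, z up, the work surface at z = 0. Lengths are in m, angles in rad, forces in N, time in s.
With the tool pointing down it reaches from about 0.4 to 0.875 m from the base axis. Payload 19.3 kg.
Tool frame: the origin (TCP) lies at the very end of the fingers, on their centre line; the grasp point (between the pads) lies ctrl.pinch_z behind it (ctrl.pinch_z is the distance from the TCP to the grasp point, in m); z points along the fingers, x is the direction in which the jaws open and shut, and the axes are right-handed (so a half turn about z gives the same grasp; the last joint's range is limited). The gripper opens to 85 mm and grips with 20 to 120 N. Pads are 22 mm wide; open, the fingers measure 114 mm over their backs; the gripper's body (76 mm by 85 mm) begins 54 mm behind the grasp point. The pads swing forward as they close: fully open they stand 13 mm farther back than shut.
Start: joints at [-1.391, 0.521, -0.036, 1.599, 0.021, 1.021, -0.113], TCP at [0.155, 0.606, 0.231] pointing down, gripper open.
Joint ranges: [-2.91, 2.91], [-0.3, 2.13], [-1.5, 1.42], [0.17, 2.43], [-1.26, 4.41], [0.16, 1.93], [-2.52, 2.52]. Speed limits (rad/s): [1.89, 1.89, 2.39, 2.39, 3.01, 3.01, 3.01].

### API

Orientations are given as a unit quaternion [w, x, y, z].
In Python, from station import telemetry, get_image, get_calibration, ctrl gives the robot as it stands.
- The arm moves only by the tool servo_tool, never from a script. Its argument "moves" is a list that holds one entry, the list of rows, each a list of 6 numbers: the shift along the tool's x, y, z scaled (see below), then the turn, a rotation vector about the tool's x, y, z scaled (see below). In form: [[[dx, dy, dz, ax, ay, az], ...]]. A call has 1 to 8 rows; each row shifts and turns the pose as measured when the row begins, along the tool's axes as they then stand; what a row does not reach is not made up. The controller multiplies each number of a shift by 0.1 m and each number of a turn by 60 degrees. A row lasts 1/12 s, in which the tool goes at most 41.7 mm and 7.16 degrees, less where a joint would pass 70% of its speed; a pose out of reach is approached as far as the arm can. A call with a number of a shift or a turn outside -1 to 1 is refused whole. A call with a gripper value outside its range is refused whole. "fingers" is the closure, from -1 (fully open) to 1 (shut), so that 0 is half open, set as the call begins (left out, the last holds). The fingers move at their own pace and stop on an object; "newtons" is the grip in N (left out, the last holds). Time passes only in rows, so rows that do not move let the fingers close. It gives the time, the measured TCP pose, the force and the opening at its end, in the units of the state.
- telemetry.observe(): the state, without advancing time (a new reading comes with each control period).
- get_image(name): name is "side" or "top"; returns the picture (384x512x3 uint8, red, green, blue); there is no depth.
- get_calibration(name): a dict with "vfov" (degrees; the focal length in pixels is half the picture's height over the tangent of half this angle, whatever the lens; pixels are square), "cx", "cy" (the principal point, pixels), "world_to_cam" (4x4, takes a point from world to camera coordinates). Camera axes: x right, y up, looking along -z (the intrinsics and any distortion apply to the point x, -y, -z); pixel columns grow to the right and rows downward; lengths in m; the calibration is good to about 2 mm. A picture is of the moment at which its call begins. get_calibration takes no time and is no camera call.
- ctrl.hand_in(): hands the job in, once; it reports no verdict.
The state is a dict: "time_s": time; "joint_pos": joint angles; "dq": joint speeds; "tau": joint torques, N m; "position": TCP position; "eef_rot": TCP orientation; "contact_force": force on the tool from outside, world axes, zero at the start; "moment": the same for the moment, N m; "finger_gap": opening from 0.0 (shut) to 1.0 (fully open).
Only numpy, scipy, OpenCV 4.12 (cv2) and the standard library are available. Lean on these libraries where they do the work, as an engineer would, in place of code of your own. Each camera call takes 0.05 s, during which the arm holds its last target. There are 200 camera calls.

## Working session

There is one attempt and no reset: what is moved stays moved. The work goes in short steps, Python scripts to look and compute and a tool call to move; the robot and the scene stay as the last step left them, time stands still between calls to the robot, and variables do not carry over. Pictures are saved under pics/ and viewed, about 8 in all and at most 12, crops included, and the job is handed in when it is done.

Besides the shell and the picture viewer there is one more tool, called in YAML: its name, and indented under it one key for each argument. servo_tool: Moves the arm, as the interface text tells. Its arguments: {"type":"object","properties":{"moves":{"type":"array"},"fingers":{"type":"number"},"newtons":{"type":"number"}},"required":["moves"]}

```bash
mkdir -p pics; ls; python3 - <<'E'
from station import telemetry, get_image, get_calibration, ctrl
import cv2
for n in("top","side"):
    cv2.imwrite(f"pics/{n}0.png",get_image(n)[:,:,::-1])
    print(n,get_calibration(n))
print(ctrl.pinch_z); print(telemetry.observe())
E
```

```text
pics
top {'vfov': 44.71738518700978, 'cx': 261.2910128990671, 'cy': 192.35857581383965, 'world_to_cam': array([[-0.0203896 , -0.99979093,  0.00153636, -0.02519216],
       [ 0.97700251, -0.01959858,  0.21232519, -0.49736815],
       [-0.21225069,  0.00583025,  0.97719786, -1.09448032],
       [ 0.        ,  0.        ,  0.        ,  1.        ]])}
side {'vfov': 52.64178333366957, 'cx': 252.72402839811488, 'cy': 191.9120996079732, 'world_to_cam': array([[ 0.67734848, -0.7356514 ,  0.00400736, -0.36179147],
       [ 0.50344407,  0.46750258,  0.72662604, -0.25635941],
       [-0.53641692, -0.49016155,  0.6870215 , -0.72827827],
       [ 0.        ,  0.        ,  0.        ,  1.        ]])}
0.0187
{'time_s': 0.1, 'joint_pos': array([-1.39121002,  0.52194674, -0.03634974,  1.5999468 ,  0.02115691,
        1.02110447, -0.11281485]), 'dq': array([-5.17667517e-05, -1.56828569e-03, -6.34037319e-04, -2.93816481e-03,
        5.02509153e-04, -1.05727472e-03,  3.17800942e-05]), 'tau': array([ 3.46575129e-03, -9.28486633e+01,  1.98388383e+00, -3.70531476e+01,
        1.82168721e-02,  5.22522081e-03, -2.00315498e-05]), 'position': array([0.15443154, 0.60530585, 0.23078931]), 'eef_rot': array([ 3.23217687e-04,  7.89691321e-01,  6.13504161e-01, -3.96483146e-04]), 'contact_force': array([ 0.02632161,  0.19393971, -0.45330685]), 'moment': array([ 0.00877091, -0.01760793,  0.04997201]), 'finger_gap': 0.9958222984647155}
```

View pics/top0.png

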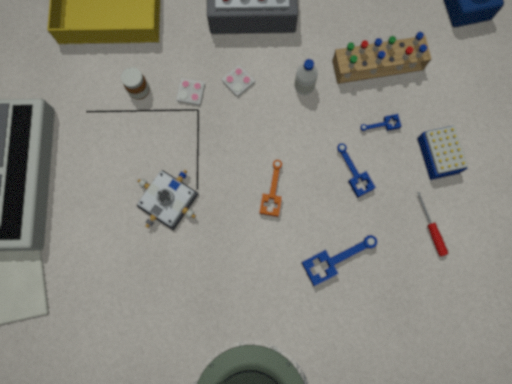

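View pics/side0.png

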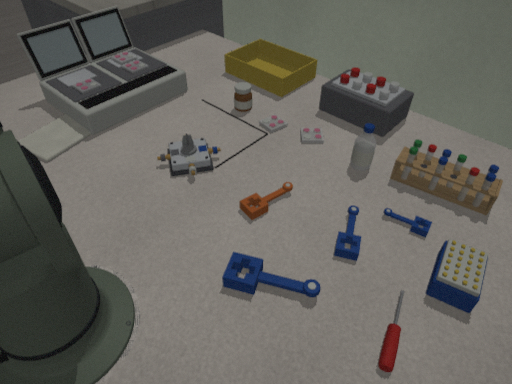

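The top view shows three blue levers: large at (320,268), middle at (361,184) and small at (392,122). The mixer is at (167,198) and the orange lever at (271,205). Next I'll zoom in on the mixer and the middle lever.

```bash
cat > h.py <<'E'
import numpy as np, cv2
from station import telemetry, get_image, get_calibration, ctrl
def cam(n):
    c=get_calibration(n); return c, 192/np.tan(np.radians(c['vfov']/2)), c['world_to_cam']
def proj(n,P):
    c,f,T=cam(n); p=np.atleast_2d(P)@T[:3,:3].T+T[:3,3]
    return np.c_[c['cx']+f*p[:,0]/-p[:,2], c['cy']-f*p[:,1]/-p[:,2]]
def unproj(n,uv,z):
    c,f,T=cam(n); uv=np.atleast_2d(uv).astype(float)
    d=np.c_[(uv[:,0]-c['cx'])/f,-(uv[:,1]-c['cy'])/f,-np.ones(len(uv))]@T[:3,:3]
    o=-T[:3,:3].T@T[:3,3]; return o+d*((z-o[2])/d[:,2])[:,None]
E
python3 - <<'E'
from h import *
t=cv2.imread("pics/top0.png"); s=cv2.imread("pics/side0.png")
def cr(i,x,y,w,h,k): return cv2.resize(i[y:y+h,x:x+w],None,fx=k,fy=k,interpolation=cv2.INTER_CUBIC)
a=np.vstack([np.hstack([cr(t,130,160,75,75,4),cr(t,325,135,75,75,4)]),np.hstack([cr(s,150,120,75,75,4),cr(s,315,195,75,75,4)])])
cv2.imwrite("pics/crop0.png",a)
hub,tip=unproj("top",[361,184],.026)[0],unproj("top",[342,148],.019)[0]
print(hub,tip,np.linalg.norm(hub-tip))
print(unproj("side",[[347,240]],.026),unproj("side",[[353,210]],.019),unproj("top",[[167,198]],.05))
E
```

```text
[ 0.51929185 -0.28806748  0.026     ] [ 0.61753725 -0.2467488   0.019     ] 0.10681006846686465
[[ 0.52822462 -0.2869749   0.026     ]] [[ 0.6228856  -0.24459812  0.019     ]] [[0.48795734 0.19688369 0.05      ]]
```

View pics/crop0.png

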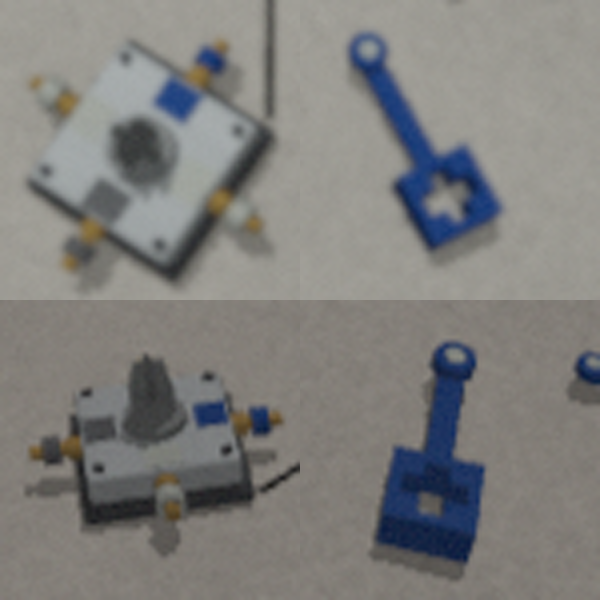

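The blue outlet is at the top view's upper right, about (182,174), with the grey one opposite it at about (149,222). The side view agrees. I'll fit both poses to the images.

```bash
cat >> h.py <<'E'
from scipy.optimize import minimize
def box(x0,x1,y0,y1,z0,z1): return np.array([[x,y,z] for x in(x0,x1) for y in(y0,y1) for z in(z0,z1)],float)
def place(P,q,z=0):
    c,s=np.cos(q[2]),np.sin(q[2]); return np.c_[q[0]+c*P[:,0]-s*P[:,1],q[1]+s*P[:,0]+c*P[:,1],P[:,2]+z]
a=np.linspace(0,2*np.pi,24,endpoint=False)
PAD=np.vstack([np.c_[.107+.013*np.cos(a),.013*np.sin(a),0*a+z] for z in(.009,.019)])
LEVER=[box(-.025,.025,-.025,.025,0,.026),box(.02,.107,-.008,.008,.009,.019),PAD]
def render(n,parts,q,z=0,k=4):
    m=np.zeros((384*k,512*k),np.uint8)
    for P in parts:
        u=(proj(n,place(P,q,z))+.5)*k
        cv2.fillConvexPoly(m,cv2.convexHull(u.astype(np.float32)).astype(np.int32),255)
    return cv2.resize(m,(512,384),interpolation=cv2.INTER_AREA)/255.
def blue(img,lo=(105,120,40),hi=(130,255,255)):
    return (cv2.inRange(cv2.cvtColor(img,cv2.COLOR_BGR2HSV),lo,hi)/255.)
def fit(cost,q0,d=(.004,.004,.08)):
    r=minimize(cost,q0,method='Nelder-Mead',options=dict(initial_simplex=[np.array(q0)+np.r_[v]*1. for v in [(0,0,0),(d[0],0,0),(0,d[1],0),(0,0,d[2])]],xatol=1e-5,fatol=1e-3)); return r.x,r.fun
def levercost(ims,z=0,far=20):
    W=[]
    for n,(im,win) in ims.items():
        m=blue(im); w=np.zeros_like(m); x,y,ww,hh=win; w[y:y+hh,x:x+ww]=1; W.append((n,m,w))
    return lambda q: sum((np.abs(render(n,LEVER,q,z)-cv2.morphologyEx(m,cv2.MORPH_CLOSE,np.ones((7,7))))*w).sum() for n,m,w in W)
def edgecost(ims,z=0):
    G={}
    for n,im in ims.items():
        g=cv2.GaussianBlur(cv2.cvtColor(im,cv2.COLOR_BGR2GRAY).astype(np.float32),(0,0),1.2)
        G[n]=np.hypot(cv2.Sobel(g,5,1,0),cv2.Sobel(g,5,0,1)).astype(np.float32)
    t=np.linspace(-.058,.058,60); o=0*t+.058; zz=0*t+.036
    E=np.vstack([np.c_[t,o,zz],np.c_[t,-o,zz],np.c_[o,t,zz],np.c_[-o,t,zz]])
    def f(q):
        s=0
        for n,g in G.items():
            u=proj(n,place(E,q)).astype(np.float32); s-=cv2.remap(g,u[:,:1],u[:,1:],cv2.INTER_LINEAR).mean()
        return s
    return f
E
python3 - <<'E'
from h import *
t=cv2.imread("pics/top0.png"); s=cv2.imread("pics/side0.png")
I={"top":(t,(325,135,60,70)),"side":(s,(325,200,45,65))}
for k in (["top"],["side"],["top","side"]):
    q,c=fit(levercost({n:I[n] for n in k}),(.522,-.288,.4)); print("lever",k,q.round(4),c)
J={"top":t,"side":s}
for n,w in(("top",(130,160,75,75)),("side",(150,120,75,75))):
    m=blue(J[n]); x,y,ww,hh=w; ys,xs=np.nonzero(m[y:y+hh,x:x+ww]); print(n,"blue mix",np.c_[xs+x,ys+y].mean(0))
p=unproj("top",[[182.5,174.5],[149,222]],.022);d=p[0]-p[1]; print(p,np.linalg.norm(d),np.arctan2(d[1],d[0]),p.mean(0))
p=unproj("side",[[214.5,150],[163,157.5]],.022);d=p[0]-p[1]; print(p,np.linalg.norm(d),np.arctan2(d[1],d[0]),p.mean(0))
y0=np.arctan2(d[1],d[0])
qs=[]
for k in (["top"],["side"],["top","side"]):
    q,c=fit(edgecost({n:J[n] for n in k}),(*p.mean(0)[:2],y0)); print("mixer",k,q.round(4),c)
L,_=fit(levercost(I),(.522,-.288,.4))
for n,im in J.items():
    k=4; b=cv2.resize(im,None,fx=k,fy=k,interpolation=cv2.INTER_CUBIC)
    def poly(P,qq):
        cv2.polylines(b,[((proj(n,place(np.array(P,float),qq))+.5)*k).astype(np.int32)],True,(0,255,255),1)
    for z in (.0,.036): poly([[.058,.058,z],[-.058,.058,z],[-.058,-.058,z],[.058,-.058,z]],q)
    poly([[0,0,.086],[.087,0,.022]],q)
    poly([[.022*np.cos(v),.022*np.sin(v),.044] for v in a],q)
    for z in (.0,.026): poly([[.025,.025,z],[-.025,.025,z],[-.025,-.025,z],[.025,-.025,z]],L)
    poly(PAD[24:],L)
    w=[(130,160),(325,135)] if n=="top" else [(150,120),(315,195)]
    qs.append(np.hstack([b[y*4:y*4+300,x*4:x*4+300] for x,y in w]))
cv2.imwrite("pics/fit0.png",np.vstack(qs))
E
```

```text
lever ['top'] [ 0.5228 -0.2889  0.4395] 286.9254901960784
lever ['side'] [ 0.527  -0.2908  0.4401] 78.49803921568628
lever ['top', 'side'] [ 0.5256 -0.2917  0.4394] 383.63529411764705
top blue mix [175.83823529 182.20588235]
side blue mix [206.64705882 148.56862745]
[[0.55417809 0.16438468 0.022     ]
 [0.43360007 0.24596783 0.022     ]] 0.14558457167807592 -0.5948483867106158 [0.49388908 0.20517626 0.022     ]
[[0.5566926  0.16732489 0.022     ]
 [0.4368937  0.24627491 0.022     ]] 0.14347431924955859 -0.5826909124659153 [0.49679315 0.2067999  0.022     ]
mixer ['top'] [ 0.4945  0.2095 -0.5972] -78.59565734863281
mixer ['side'] [ 0.4946  0.2059 -0.5863] -56.859947204589844
mixer ['top', 'side'] [ 0.4948  0.2091 -0.5845] -132.94656372070312
```

View pics/fit0.png

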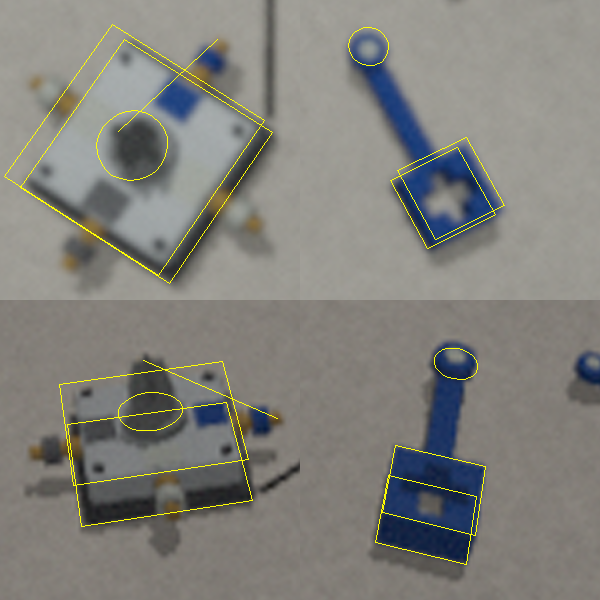

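The lever overlay fits. The mixer overlay is wrong: its white top plate is smaller than 116 mm and the fit locked onto other edges. I'll use the four corner screws instead, at crop (125,58), (238,130), (160,243), (45,172) in the top view and (86,92), (208,77), (227,149), (98,168) in the side view.

```bash
python3 - <<'E'
from h import *
T=np.array([[125,58],[238,130],[160,243],[45,172]])/4+[130,160]-.375
S=np.array([[86,92],[208,77],[227,149],[98,168]])/4+[150,120]-.375
for z in(.036,.038):
  for n,p in(("top",T),("side",S)):
    w=unproj(n,p,z); d=np.linalg.norm(w-np.roll(w,-1,0),axis=1)
    a=[np.arctan2(*(w[(i+1)%4]-w[i])[1::-1]) for i in range(4)]
    print(n,w.mean(0).round(4),"sides",d.round(4),"ang",np.degrees(a).round(1))
# collar/spindle hints
print(proj("top",[[.489,.202,.044],[.489,.202,.086]]),proj("side",[[.489,.202,.044],[.489,.202,.086]]))
# local hue-free gradient: collar dark centroid
t=cv2.imread("pics/top0.png"); s=cv2.imread("pics/side0.png")
qs=[]
x,y=unproj("top",T,.036).mean(0)[:2]/2+unproj("side",S,.036).mean(0)[:2]/2
q=np.array([x,y,-.59]); print(q)
for n,im,(X,Y) in(("top",t,(130,160)),("side",s,(150,120))):
    k=6; b=cv2.resize(im[Y:Y+75,X:X+75],None,fx=k,fy=k,interpolation=cv2.INTER_CUBIC)
    def poly(P,c): cv2.polylines(b,[((proj(n,place(np.array(P,float),q))+.5-[X,Y])*k).astype(np.int32)],True,c,1)
    sq=lambda h,z:[[h,h,z],[-h,h,z],[-h,-h,z],[h,-h,z]]
    poly(sq(.058,0),(0,255,0));poly(sq(.058,.036),(0,255,255))
    poly([[.022*np.cos(v),.022*np.sin(v),.044] for v in a_] if 0 else [[.022*np.cos(v),.022*np.sin(v),.044] for v in np.linspace(0,6.28,24)],(0,0,255))
    poly([[.01,0,.086],[-.01,0,.086]],(255,0,255));poly([[0,.01,.086],[0,-.01,.086]],(255,0,255))
    poly([[.087,0,.022],[-.087,0,.022]],(255,255,0))
    qs.append(b)
cv2.imwrite("pics/fit1.png",np.hstack(qs)[:, :])
E
python3 -c "
import cv2;i=cv2.imread('pics/fit1.png');cv2.imwrite('pics/fit1.png',cv2.resize(i,(800,400)))"
```

```text
top [0.4931 0.2044 0.036 ] sides [0.0862 0.0847 0.0857 0.0865] ang [-123.7  146.2   57.5  -33.5]
side [0.4964 0.2069 0.036 ] sides [0.0862 0.0852 0.0865 0.0875] ang [ -35.  -123.3  146.5   56.5]
top [0.4926 0.204  0.038 ] sides [0.086  0.0845 0.0856 0.0864] ang [-123.7  146.2   57.5  -33.5]
side [0.4948 0.2047 0.038 ] sides [0.086  0.0849 0.0863 0.0872] ang [ -35.  -123.3  146.5   56.5]
[[165.41345309 198.11420556]
 [161.90516344 194.58663581]] [[187.14543452 149.32772571]
 [185.3725939  136.64114103]]
[ 0.49472517  0.20565486 -0.59      ]
```

View pics/fit1.png

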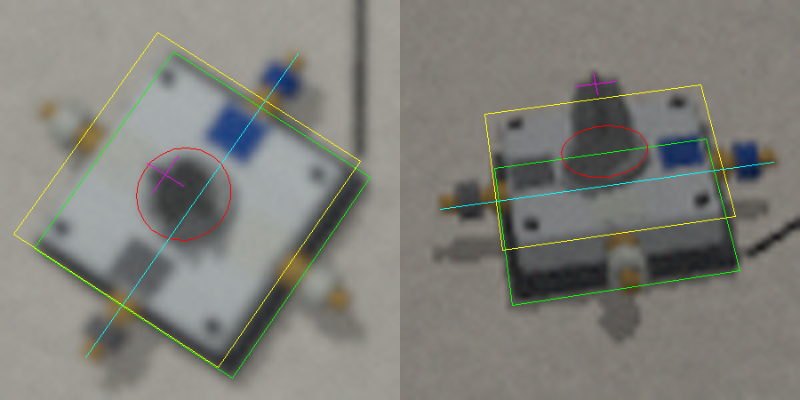

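The screws form an 86 mm square in both views, so the mixer is at about (0.495, 0.206), yaw -33.6°. The lever is at (0.525, -0.290), yaw 25.2°, with a hub-to-tip distance of 107 mm, so it's the right size. The two cameras differ by a consistent 3-4 mm. Time to move.

```bash
cat >> h.py <<'E'
from scipy.spatial.transform import Rotation as R
def plan(xyz,ang=None,n=8,show=True):
    """rows (tool frame, scaled) to xyz, tool down with tool x at ang deg"""
    s=telemetry.observe(); w,x,y,z=s['eef_rot']; A=R.from_quat([x,y,z,w]); p=s['position']
    cur=np.degrees(np.arctan2(*A.as_matrix()[1::-1,0])); ang=cur if ang is None else ang
    B=R.from_matrix(np.c_[[np.cos(np.radians(ang)),np.sin(np.radians(ang)),0],[np.sin(np.radians(ang)),-np.cos(np.radians(ang)),0],[0,0,-1]])
    rv=(A.inv()*B).as_rotvec(); D=np.array(xyz)-p
    N=max(n,int(np.ceil(max(np.linalg.norm(D)/.041,np.degrees(np.linalg.norm(rv))/7.1))))
    print("t",round(s['time_s'],2),"p",p.round(4),"x-ang",round(cur,2),"tilt",np.degrees(np.arccos(-A.as_matrix()[2,2])).round(2),"q",s['joint_pos'].round(2),"F",s['contact_force'].round(1),"gap",round(s['finger_gap'],3))
    print("to go",D.round(4),"turn",np.degrees(rv).round(2),"rows",N)
    rows=[]
    for i in range(min(N,8)):
        C=A*R.from_rotvec(rv*i/N); rows.append(np.r_[C.inv().apply(D/N)/.1,np.degrees(rv)/N/60])
    print(np.array(rows).round(3).tolist())
E
python3 -c "
from h import *
plan((.46,.22,.25),75.7)"
```

```text
t 0.1 p [0.1544 0.6053 0.2308] x-ang 75.69 tilt 0.06 q [-1.39  0.52 -0.04  1.6   0.02  1.02 -0.11] F [ 0.   0.2 -0.5] gap 0.996
to go [ 0.3056 -0.3853  0.0192] turn [ 0.    0.06 -0.01] rows 13
[[-0.229, 0.301, -0.015, 0.0, 0.0, -0.0], [-0.229, 0.301, -0.015, 0.0, 0.0, -0.0], [-0.229, 0.301, -0.015, 0.0, 0.0, -0.0], [-0.229, 0.301, -0.015, 0.0, 0.0, -0.0], [-0.229, 0.301, -0.015, 0.0, 0.0, -0.0], [-0.229, 0.301, -0.015, 0.0, 0.0, -0.0], [-0.229, 0.301, -0.015, 0.0, 0.0, -0.0], [-0.229, 0.301, -0.015, 0.0, 0.0, -0.0]]
```

servo_tool:
  moves:
    - [[-0.23, 0.3, -0.015, 0, 0, 0], [-0.23, 0.3, -0.015, 0, 0, 0], [-0.23, 0.3, -0.015, 0, 0, 0], [-0.23, 0.3, -0.015, 0, 0, 0], [-0.23, 0.3, -0.015, 0, 0, 0], [-0.23, 0.3, -0.015, 0, 0, 0], [-0.23, 0.3, -0.015, 0, 0, 0], [-0.23, 0.3, -0.015, 0, 0, 0]]
  fingers: -1

```text
time_s: 0.77
position: [0.3414, 0.3628, 0.2394]
eef_rot: [-0.0, 0.786, 0.619, -0.003]
contact_force: [0.9, 1.3, 0.3]
finger_gap: 0.998
```

```bash
python3 -c "
from h import *
plan((.46,.16,.25),75.7)"
```

```text
t 0.77 p [0.3414 0.3628 0.2394] x-ang 76.45 tilt 0.36 q [-0.95  0.31  0.02  1.91 -0.01  0.92  0.41] F [0.9 1.3 0.3] gap 0.998
to go [ 0.1186 -0.2028  0.0106] turn [-0.24  0.27  0.75] rows 8
[[-0.212, 0.203, -0.013, -0.0, 0.001, 0.002], [-0.211, 0.204, -0.013, -0.0, 0.001, 0.002], [-0.211, 0.204, -0.013, -0.0, 0.001, 0.002], [-0.211, 0.205, -0.013, -0.0, 0.001, 0.002], [-0.21, 0.205, -0.013, -0.0, 0.001, 0.002], [-0.21, 0.205, -0.013, -0.0, 0.001, 0.002], [-0.21, 0.206, -0.013, -0.0, 0.001, 0.002], [-0.209, 0.206, -0.013, -0.0, 0.001, 0.002]]
```

servo_tool:
  moves:
    - [[-0.25, 0.24, -0.01, 0, 0, 0], [-0.25, 0.24, -0.01, 0, 0, 0], [-0.25, 0.24, -0.01, 0, 0, 0], [-0.25, 0.24, -0.01, 0, 0, 0], [-0.25, 0.24, -0.01, 0, 0, 0], [-0.25, 0.24, 0, 0, 0, 0], [-0.25, 0.24, 0, 0, 0, 0], [-0.3, 0.15, 0, 0, 0, 0]]

```text
time_s: 1.43
position: [0.4771, 0.1064, 0.2448]
eef_rot: [-0.0, 0.786, 0.618, -0.003]
contact_force: [0.6, -0.2, -0.3]
finger_gap: 0.997
```

```bash
python3 -c "
from h import *
plan((.525,-.29,.18),115.2)"
```

```text
t 1.43 p [0.4771 0.1064 0.2448] x-ang 76.39 tilt 0.34 q [-0.47  0.29  0.16  1.94 -0.06  0.92  1.05] F [ 0.6 -0.2 -0.3] gap 0.997
to go [ 0.0479 -0.3964 -0.0648] turn [ -0.29   0.18 -38.81] rows 10
[[-0.374, 0.14, 0.066, -0.0, 0.0, -0.065], [-0.382, 0.114, 0.066, -0.0, 0.0, -0.065], [-0.389, 0.088, 0.066, -0.0, 0.0, -0.065], [-0.394, 0.062, 0.066, -0.0, 0.0, -0.065], [-0.398, 0.035, 0.066, -0.0, 0.0, -0.065], [-0.399, 0.008, 0.066, -0.0, 0.0, -0.065], [-0.399, -0.019, 0.065, -0.0, 0.0, -0.065], [-0.397, -0.046, 0.065, -0.0, 0.0, -0.065]]
```

servo_tool:
  moves:
    - [[-0.37, 0.14, 0.06, 0, 0, -0.07], [-0.38, 0.11, 0.06, 0, 0, -0.07], [-0.38, 0.09, 0.06, 0, 0, -0.07], [-0.38, 0.06, 0.06, 0, 0, -0.07], [-0.39, 0.03, 0.06, 0, 0, -0.07], [-0.39, 0, 0.06, 0, 0, -0.07], [-0.39, -0.02, 0.06, 0, 0, -0.07], [-0.39, -0.05, 0.06, 0, 0, -0.07]]

```text
time_s: 2.1
position: [0.5218, -0.2174, 0.1956]
eef_rot: [-0.001, 0.562, 0.827, -0.002]
contact_force: [1.3, -0.1, -0.9]
finger_gap: 0.998
```

```bash
python3 -c "
from h import *
plan((.525,-.29,.15),115.2,4)"
```

```text
t 2.1 p [ 0.5218 -0.2174  0.1956] x-ang 111.56 tilt 0.27 q [ 0.2   0.47  0.12  1.8  -0.07  0.88  2.3 ] F [ 1.3 -0.1 -0.9] gap 0.998
to go [ 0.0032 -0.0726 -0.0456] turn [-0.27  0.03 -3.64] rows 4
[[-0.172, -0.059, 0.114, -0.001, 0.0, -0.015], [-0.171, -0.062, 0.114, -0.001, 0.0, -0.015], [-0.17, -0.064, 0.114, -0.001, 0.0, -0.015], [-0.169, -0.067, 0.114, -0.001, 0.0, -0.015]]
```

servo_tool:
  moves:
    - [[-0.17, -0.06, 0.11, 0, 0, -0.015], [-0.17, -0.06, 0.11, 0, 0, -0.015], [-0.17, -0.06, 0.11, 0, 0, -0.015], [-0.17, -0.07, 0.11, 0, 0, -0.015], [0, 0, 0, 0, 0, 0]]

```text
time_s: 2.52
position: [0.5224, -0.3037, 0.1471]
eef_rot: [-0.002, 0.537, 0.844, -0.004]
contact_force: [-1.4, 0.3, 0.4]
finger_gap: 1.0
```

```bash
python3 - <<'E'
from h import *
plan((.525,-.29,.09),115.2,4)
qs=[]
for n,(x,y,w,h) in(("top",(290,90,140,140)),("side",(270,140,140,140))):
    im=get_image(n)[:,:,::-1]; cv2.imwrite(f"pics/{n}1.png",im); qs.append(cv2.resize(im[y:y+h,x:x+w],(400,400),interpolation=cv2.INTER_CUBIC))
cv2.imwrite("pics/c1.png",np.hstack(qs))
E
```

```text
t 2.52 p [ 0.5224 -0.3037  0.1471] x-ang 115.1 tilt 0.48 q [ 0.37  0.59  0.07  1.73 -0.05  0.82  2.48] F [-1.4  0.3  0.4] gap 1.0
to go [ 0.0026  0.0137 -0.0571] turn [-0.47  0.06 -0.1 ] rows 4
[[0.028, 0.022, 0.143, -0.002, 0.0, -0.0], [0.028, 0.021, 0.143, -0.002, 0.0, -0.0], [0.028, 0.021, 0.143, -0.002, 0.0, -0.0], [0.028, 0.021, 0.143, -0.002, 0.0, -0.0]]
```

View pics/c1.png

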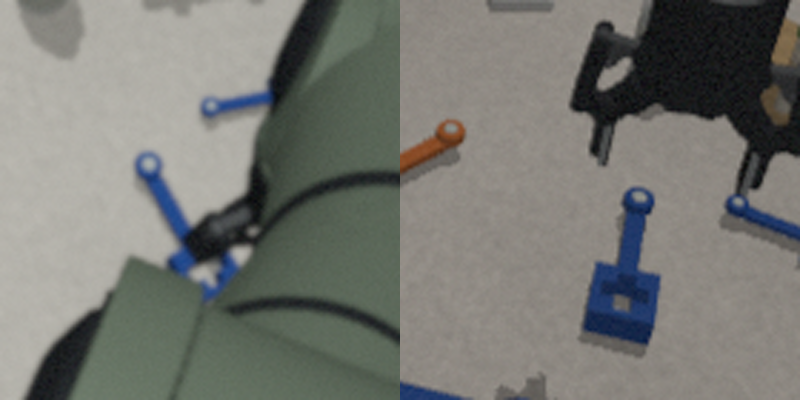

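Clear view: the fingers are above the hub, and the small lever is far enough away. Descending.

servo_tool:
  moves:
    - [[0.03, 0.02, 0.15, -0.002, 0, 0], [0.03, 0.02, 0.15, -0.002, 0, 0], [0.03, 0.02, 0.15, -0.002, 0, 0], [0.03, 0.02, 0.15, -0.002, 0, 0], [0, 0, 0, 0, 0, 0]]

```text
time_s: 3.03
position: [0.5282, -0.2813, 0.0897]
eef_rot: [0.003, 0.535, 0.845, 0.002]
contact_force: [-0.3, 0.6, -1.0]
finger_gap: 1.002
```

```bash
python3 -c "
from h import *
plan((.525,-.29,.008),115.2,6)"
```

```text
t 3.03 p [ 0.5282 -0.2813  0.0897] x-ang 115.32 tilt 0.4 q [ 0.35  0.66  0.06  1.79 -0.06  0.69  2.46] F [-0.3  0.6 -1. ] gap 1.002
to go [-0.0032 -0.0087 -0.0817] turn [0.37 0.14 0.12] rows 6
[[-0.01, -0.012, 0.136, 0.001, 0.0, 0.0], [-0.011, -0.012, 0.136, 0.001, 0.0, 0.0], [-0.011, -0.012, 0.136, 0.001, 0.0, 0.0], [-0.011, -0.011, 0.136, 0.001, 0.0, 0.0], [-0.011, -0.011, 0.136, 0.001, 0.0, 0.0], [-0.011, -0.011, 0.136, 0.001, 0.0, 0.0]]
```

servo_tool:
  moves:
    - [[-0.01, -0.01, 0.13, 0, 0, 0], [-0.01, -0.01, 0.13, 0, 0, 0], [-0.01, -0.01, 0.13, 0, 0, 0], [-0.01, -0.01, 0.12, 0, 0, 0], [-0.01, -0.01, 0.1, 0, 0, 0], [0, 0, 0.05, 0, 0, 0], [0, 0, 0, 0, 0, 0]]

```text
time_s: 3.62
position: [0.5288, -0.2861, 0.0225]
eef_rot: [0.004, 0.534, 0.846, 0.003]
contact_force: [-0.3, 0.5, 0.4]
finger_gap: 0.999
```

```bash
python3 -c "
from h import *
plan((.525,-.29,.007),115.2,2)"
```

```text
t 3.62 p [ 0.5288 -0.2861  0.0225] x-ang 115.51 tilt 0.58 q [ 0.37  0.76  0.04  1.8  -0.05  0.57  2.46] F [-0.3  0.5  0.4] gap 0.999
to go [-0.0038 -0.0039 -0.0155] turn [0.52 0.25 0.31] rows 2
[[-0.009, -0.026, 0.078, 0.004, 0.002, 0.003], [-0.009, -0.026, 0.078, 0.004, 0.002, 0.003]]
```

servo_tool:
  moves:
    - [[-0.01, -0.03, 0.06, 0.004, 0.002, 0.003], [-0.01, -0.03, 0.06, 0.004, 0.002, 0.003], [-0.01, -0.01, 0.03, 0.002, 0.001, 0], [0, 0, 0, 0, 0, 0]]

```text
time_s: 3.95
position: [0.5235, -0.2929, 0.0065]
eef_rot: [-0.001, 0.537, 0.844, -0.001]
contact_force: [-0.2, 0.9, -0.9]
finger_gap: 1.0
```

```bash
python3 -c "
from h import *
plan((.525,-.29,.007),115.2,2)"
```

```text
t 3.95 p [ 0.5235 -0.2929  0.0065] x-ang 115.08 tilt 0.14 q [ 0.38  0.79  0.04  1.8  -0.05  0.55  2.46] F [-0.2  0.9 -0.9] gap 1.0
to go [0.0015 0.0029 0.0005] turn [-0.13 -0.05 -0.12] rows 2
[[0.01, 0.013, -0.002, -0.001, -0.0, -0.001], [0.01, 0.013, -0.002, -0.001, -0.0, -0.001]]
```

Well placed. Close.

servo_tool:
  moves:
    - [[0.01, 0.01, 0, 0, 0, 0], [0, 0, 0, 0, 0, 0], [0, 0, 0, 0, 0, 0], [0, 0, 0, 0, 0, 0], [0, 0, 0, 0, 0, 0], [0, 0, 0, 0, 0, 0], [0, 0, 0, 0, 0, 0], [0, 0, 0, 0, 0, 0]]
  fingers: 1
  newtons: 50

```text
time_s: 4.62
position: [0.5246, -0.2915, 0.0076]
eef_rot: [-0.0, 0.537, 0.844, -0.001]
contact_force: [1.0, -0.0, -2.8]
finger_gap: 0.575
```

servo_tool:
  moves:
    - [[0, 0, 0, 0, 0, 0], [0, 0, 0, 0, 0, 0], [0, 0, 0, 0, 0, 0], [0, 0, 0, 0, 0, 0]]

```text
time_s: 4.95
position: [0.5245, -0.2914, 0.0075]
eef_rot: [-0.0, 0.537, 0.844, -0.001]
contact_force: [-0.7, 0.0, -1.3]
finger_gap: 0.57
```

```bash
python3 -c "
from h import *
plan((.525,-.29,.16),115.2,8)"
```

```text
t 4.95 p [ 0.5245 -0.2914  0.0075] x-ang 115.1 tilt 0.08 q [ 0.38  0.79  0.04  1.8  -0.05  0.55  2.46] F [-0.7  0.  -1.3] gap 0.57
to go [0.0005 0.0014 0.1525] turn [-0.08 -0.01 -0.1 ] rows 8
[[0.001, 0.001, -0.191, -0.0, -0.0, -0.0], [0.001, 0.001, -0.191, -0.0, -0.0, -0.0], [0.001, 0.001, -0.191, -0.0, -0.0, -0.0], [0.001, 0.001, -0.191, -0.0, -0.0, -0.0], [0.001, 0.001, -0.191, -0.0, -0.0, -0.0], [0.001, 0.001, -0.191, -0.0, -0.0, -0.0], [0.001, 0.001, -0.191, -0.0, -0.0, -0.0], [0.001, 0.001, -0.191, -0.0, -0.0, -0.0]]
```

servo_tool:
  moves:
    - [[0, 0, -0.1, 0, 0, 0], [0, 0, -0.2, 0, 0, 0], [0, 0, -0.25, 0, 0, 0], [0, 0, -0.25, 0, 0, 0], [0, 0, -0.25, 0, 0, 0], [0, 0, -0.25, 0, 0, 0], [0, 0, -0.2, 0, 0, 0], [0, 0, -0.1, 0, 0, 0]]

```text
time_s: 5.62
position: [0.5227, -0.2905, 0.1764]
eef_rot: [-0.003, 0.537, 0.844, -0.001]
contact_force: [-0.3, 0.6, -1.8]
finger_gap: 0.575
```

```bash
python3 -c "
from h import *
plan((.51,.1,.18),70,8)"
```

```text
t 5.62 p [ 0.5227 -0.2905  0.1764] x-ang 115.07 tilt 0.32 q [ 0.36  0.54  0.07  1.73 -0.04  0.88  2.45] F [-0.3  0.6 -1.8] gap 0.575
to go [-0.0127  0.3905  0.0036] turn [-0.31 -0.1  45.07] rows 10
[[0.359, 0.154, -0.003, -0.001, -0.0, 0.075], [0.37, 0.125, -0.003, -0.001, -0.0, 0.075], [0.379, 0.096, -0.003, -0.001, -0.0, 0.075], [0.385, 0.066, -0.003, -0.001, -0.0, 0.075], [0.389, 0.035, -0.003, -0.001, -0.0, 0.075], [0.391, 0.005, -0.003, -0.001, -0.0, 0.075], [0.39, -0.026, -0.003, -0.001, -0.0, 0.075], [0.387, -0.057, -0.003, -0.001, -0.0, 0.075]]
```

servo_tool:
  moves:
    - [[0.2, 0.08, 0, 0, 0, 0.04], [0.3, 0.11, 0, 0, 0, 0.07], [0.35, 0.1, 0, 0, 0, 0.075], [0.36, 0.07, 0, 0, 0, 0.075], [0.36, 0.04, 0, 0, 0, 0.075], [0.37, 0.01, 0, 0, 0, 0.075], [0.37, -0.02, 0, 0, 0, 0.075], [0.37, -0.05, 0, 0, 0, 0.075]]

```text
time_s: 6.28
position: [0.5089, -0.0162, 0.1807]
eef_rot: [0.002, 0.77, 0.638, -0.001]
contact_force: [1.3, 1.0, -1.6]
finger_gap: 0.577
```

```bash
python3 -c "
from h import *
plan((.495,.206,.17),56.4,8)"
```

```text
t 6.28 p [ 0.5089 -0.0162  0.1807] x-ang 79.24 tilt 0.22 q [-0.24  0.41  0.2   1.96 -0.11  0.78  1.4 ] F [ 1.3  1.  -1.6] gap 0.577
to go [-0.0139  0.2222 -0.0107] turn [ 0.13  0.18 22.84] rows 8
[[0.27, -0.069, 0.012, 0.0, 0.0, 0.048], [0.266, -0.082, 0.012, 0.0, 0.0, 0.048], [0.261, -0.095, 0.013, 0.0, 0.0, 0.048], [0.256, -0.108, 0.013, 0.0, 0.0, 0.048], [0.251, -0.121, 0.013, 0.0, 0.0, 0.048], [0.244, -0.133, 0.013, 0.0, 0.0, 0.048], [0.237, -0.145, 0.013, 0.0, 0.0, 0.048], [0.23, -0.157, 0.013, 0.0, 0.0, 0.048]]
```

servo_tool:
  moves:
    - [[0.27, -0.07, 0.01, 0, 0, 0.048], [0.27, -0.08, 0.01, 0, 0, 0.048], [0.26, -0.09, 0.01, 0, 0, 0.048], [0.25, -0.11, 0.01, 0, 0, 0.048], [0.22, -0.11, 0.01, 0, 0, 0.045], [0.16, -0.09, 0.01, 0, 0, 0.03], [0.08, -0.05, 0, 0, 0, 0.015], [0, 0, 0, 0, 0, 0]]

```text
time_s: 6.95
position: [0.4944, 0.1648, 0.1742]
eef_rot: [0.0, 0.858, 0.513, -0.001]
contact_force: [0.1, -0.5, -0.3]
finger_gap: 0.576
```

```bash
python3 -c "
from h import *
plan((.495,.206,.13),56.4,4)"
```

```text
t 6.95 p [0.4944 0.1648 0.1742] x-ang 61.77 tilt 0.06 q [-0.62  0.44  0.24  1.94 -0.15  0.78  0.79] F [ 0.1 -0.5 -0.3] gap 0.576
to go [ 0.0006  0.0412 -0.0442] turn [-0.02  0.06  5.37] rows 4
[[0.091, -0.047, 0.11, -0.0, 0.0, 0.022], [0.09, -0.05, 0.11, -0.0, 0.0, 0.022], [0.089, -0.052, 0.111, -0.0, 0.0, 0.022], [0.088, -0.054, 0.111, -0.0, 0.0, 0.022]]
```

servo_tool:
  moves:
    - [[0.1, -0.05, 0.1, 0, 0, 0.024], [0.1, -0.055, 0.1, 0, 0, 0.024], [0.1, -0.055, 0.1, 0, 0, 0.024], [0.08, -0.05, 0.06, 0, 0, 0.02], [0, 0, 0, 0, 0, 0], [0, 0, 0, 0, 0, 0]]

```text
time_s: 7.45
position: [0.4956, 0.2062, 0.1375]
eef_rot: [0.001, 0.882, 0.471, -0.001]
contact_force: [0.5, -0.3, -0.5]
finger_gap: 0.573
```

```bash
python3 - <<'E'
from h import *
plan((.495,.206,.115),56.4,3)
qs=[]
for n,(x,y,w,h) in(("top",(110,130,110,110)),("side",(140,70,110,110))):
    im=get_image(n)[:,:,::-1]; cv2.imwrite(f"pics/{n}2.png",im); qs.append(cv2.resize(im[y:y+h,x:x+w],(400,400),interpolation=cv2.INTER_CUBIC))
cv2.imwrite("pics/c2.png",np.hstack(qs))
E
```

```text
t 7.45 p [0.4956 0.2062 0.1375] x-ang 56.13 tilt 0.11 q [-0.69  0.52  0.25  1.93 -0.19  0.71  0.65] F [ 0.5 -0.3 -0.5] gap 0.573
to go [-0.0006 -0.0002 -0.0225] turn [ 0.02  0.1  -0.27] rows 3
[[-0.002, -0.001, 0.075, 0.0, 0.001, -0.001], [-0.002, -0.001, 0.075, 0.0, 0.001, -0.001], [-0.002, -0.001, 0.075, 0.0, 0.001, -0.001]]
```

View pics/c2.png

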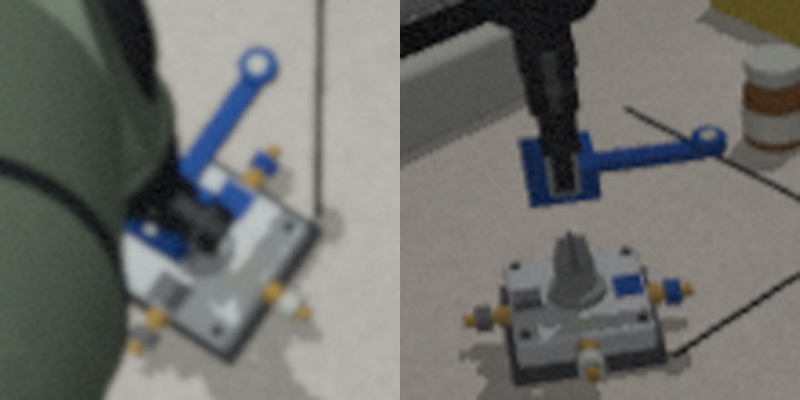

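The lever is held level with its arm parallel to the blue outlet. It's about 90 mm above its seat, so it looks offset in both views from parallax. I'll fit the held lever in each camera to compare it with that camera's mixer.

```bash
cat >> h.py <<'E'
def held(n,im,win,z,q0):
    m=blue(im,(100,100,30)); hsv=cv2.cvtColor(im,cv2.COLOR_BGR2HSV); x,y,w,h=win
    dark=cv2.dilate(((hsv[...,2]<75)&(m==0)).astype(np.uint8),np.ones((3,3)))
    W=np.zeros_like(m); W[y:y+h,x:x+w]=1; W[dark>0]=0
    return fit(lambda q:(np.abs(render(n,LEVER,q,z)-m)*W).sum(),q0)
E
python3 - <<'E'
from h import *
z=.130
for n,w in(("top",(150,138,45,50)),("side",(170,100,75,35))):
    im=cv2.imread(f"pics/{n}2.png"); q,c=held(n,im,w,z,(.495,.206,-.586)); print(n,q.round(4),np.degrees(q[2]).round(2),c)
    # tip
    m=blue(im); 
for n,c,o in(("top",(257,66),(110,130)),("side",(709,140),(140,70))):
    u=(np.array(c)-[400*(n=="side"),0])/400*110+o-.4; p=unproj(n,u,.149)[0]; print(n,u,"tip",p, "hub by tip", p[:2]-.107*np.array([np.cos(-.59),np.sin(-.59)]))
E
```

```text
top [ 0.4948  0.2111 -0.6131] -35.13 214.96078431372547
side [ 0.4989  0.2105 -0.5741] -32.9 93.85882352941175
top [180.275 147.75 ] tip [0.58455415 0.14922244 0.149     ] hub by tip [0.4956435  0.20875307]
side [224.575 108.1  ] tip [0.5892042  0.15171941 0.149     ] hub by tip [0.50029355 0.21125004]
```

```bash
python3 -c "
from h import *
plan((.494,.204,.100),56.4,4)"
```

```text
t 7.55 p [0.4957 0.2061 0.1378] x-ang 56.1 tilt 0.07 q [-0.69  0.52  0.25  1.93 -0.19  0.71  0.65] F [-0.1  0.7 -1.4] gap 0.57
to go [-0.0017 -0.0021 -0.0378] turn [ 0.03  0.07 -0.3 ] rows 4
[[-0.007, -0.001, 0.095, 0.0, 0.0, -0.001], [-0.007, -0.001, 0.095, 0.0, 0.0, -0.001], [-0.007, -0.001, 0.095, 0.0, 0.0, -0.001], [-0.007, -0.001, 0.095, 0.0, 0.0, -0.001]]
```

servo_tool:
  moves:
    - [[-0.008, -0.001, 0.08, 0, 0, -0.002], [-0.008, -0.001, 0.09, 0, 0, -0.001], [-0.008, -0.001, 0.08, 0, 0, -0.001], [0, 0, 0.06, 0, 0, 0], [0, 0, 0.03, 0, 0, 0], [0, 0, 0, 0, 0, 0]]

```text
time_s: 8.05
position: [0.4946, 0.2012, 0.1012]
eef_rot: [0.001, 0.882, 0.472, 0.0]
contact_force: [-0.6, -0.8, -2.2]
finger_gap: 0.575
```

```bash
python3 - <<'E'
from h import *
plan((.494,.204,.100),56.4,2)
z=telemetry.observe()['position'][2]-.0075
qs=[]
for n,w,(x,y,ww,h) in(("top",(150,138,45,50),(120,130,90,90)),("side",(160,105,80,40),(145,90,90,90))):
    im=np.ascontiguousarray(get_image(n)[:,:,::-1]); cv2.imwrite(f"pics/{n}3.png",im)
    q,c=held(n,im,w,z,(.495,.206,-.586)); print(n,q.round(4),np.degrees(q[2]).round(2),c)
    b=cv2.resize(im[y:y+h,x:x+ww],(400,400),interpolation=cv2.INTER_CUBIC); k=400/90
    for P in LEVER: cv2.polylines(b,[((cv2.convexHull(proj(n,place(P,q,z)).astype(np.float32))[:,0]+.5-[x,y])*k).astype(np.int32)],True,(0,255,255),1)
    qs.append(b)
cv2.imwrite("pics/c3.png",np.hstack(qs))
E
```

```text
t 8.05 p [0.4946 0.2012 0.1012] x-ang 56.29 tilt 0.08 q [-0.66  0.58  0.23  1.96 -0.21  0.63  0.68] F [-0.6 -0.8 -2.2] gap 0.575
to go [-0.0006  0.0028 -0.0012] turn [ 0.07  0.02 -0.11] rows 2
[[0.01, -0.01, 0.006, 0.001, 0.0, -0.001], [0.01, -0.01, 0.006, 0.001, 0.0, -0.001]]
top [ 0.492   0.1958 -0.479 ] -27.45 182.58039215686273
side [ 0.4987  0.2061 -0.5674] -32.51 104.08235294117648
```

View pics/c3.png

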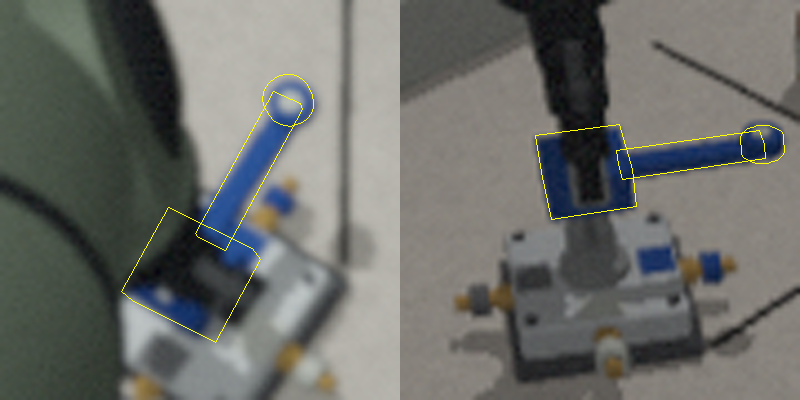

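The top fit is spoiled by the mixer's own blue patch, but the side overlay fits the hub. Relative to each camera's mixer, all the estimates put the TCP target near (0.4927, 0.202). Next: correct to that and lower slowly.

```bash
python3 -c "
from h import *
p=unproj('top',[184.4,151.9],.1127)[0]; print('tip',p,p[:2]-.107*np.array([np.cos(.586),-np.sin(.586)]),'mixer top .4931 .2044')
plan((.4927,.2021,.100),56.4,2)"
```

```text
tip [0.58578561 0.14555649 0.1127    ] [0.49663755 0.204731  ] mixer top .4931 .2044
t 8.15 p [0.4949 0.2014 0.1019] x-ang 56.29 tilt 0.1 q [-0.66  0.58  0.23  1.96 -0.21  0.63  0.68] F [ 0.2  0.6 -1.8] gap 0.574
to go [-0.0022  0.0007 -0.0019] turn [ 0.1  -0.01 -0.11] rows 2
[[-0.003, -0.011, 0.01, 0.001, -0.0, -0.001], [-0.003, -0.011, 0.01, 0.001, -0.0, -0.001]]
```

servo_tool:
  moves:
    - [[-0.005, -0.015, 0.01, 0, 0, 0], [-0.005, -0.013, 0, 0, 0, 0], [0, 0, 0, 0, 0, 0], [0, 0, 0, 0, 0, 0]]

```text
time_s: 8.48
position: [0.4921, 0.2026, 0.1016]
eef_rot: [0.001, 0.882, 0.472, 0.001]
contact_force: [0.3, 0.1, -1.6]
finger_gap: 0.57
```

```bash
python3 -c "
from h import *
plan((.4922,.2018,.082),56.4,4)"
```

```text
t 8.48 p [0.4921 0.2026 0.1016] x-ang 56.31 tilt 0.15 q [-0.67  0.57  0.23  1.96 -0.21  0.63  0.67] F [ 0.3  0.1 -1.6] gap 0.57
to go [ 0.0001 -0.0008 -0.0196] turn [ 0.13 -0.09 -0.09] rows 4
[[-0.002, 0.001, 0.049, 0.001, -0.0, -0.0], [-0.002, 0.001, 0.049, 0.001, -0.0, -0.0], [-0.002, 0.001, 0.049, 0.001, -0.0, -0.0], [-0.002, 0.001, 0.049, 0.001, -0.0, -0.0]]
```

servo_tool:
  moves:
    - [[0, 0, 0.04, 0.001, 0, 0], [0, 0, 0.04, 0.001, 0, 0], [0, 0, 0.04, 0, 0, 0], [0, 0, 0.03, 0, 0, 0], [0, 0, 0, 0, 0, 0]]

```text
time_s: 8.9
position: [0.4923, 0.203, 0.0854]
eef_rot: [-0.0, 0.882, 0.472, 0.001]
contact_force: [-0.5, 0.3, -2.3]
finger_gap: 0.574
```

```bash
python3 -c "
from h import *
plan((.4922,.2018,.07),56.4,4);print(telemetry.observe()['moment'])"
```

```text
t 8.9 p [0.4923 0.203  0.0854] x-ang 56.33 tilt 0.14 q [-0.66  0.6   0.21  1.97 -0.22  0.59  0.68] F [-0.5  0.3 -2.3] gap 0.574
to go [-0.0001 -0.0012 -0.0154] turn [ 0.01 -0.14 -0.07] rows 4
[[-0.003, 0.001, 0.039, 0.0, -0.001, -0.0], [-0.003, 0.001, 0.039, 0.0, -0.001, -0.0], [-0.003, 0.001, 0.039, 0.0, -0.001, -0.0], [-0.003, 0.001, 0.039, 0.0, -0.001, -0.0]]
[-0.07801529  0.0403797  -0.06952108]
```

Underside at 78 mm, below the spindle's top at 86 mm, with no contact force, so the teeth are in the hole. Continuing.

servo_tool:
  moves:
    - [[-0.003, 0.001, 0.03, 0, 0, 0], [-0.003, 0.001, 0.03, 0, 0, 0], [0, 0, 0.03, 0, 0, 0], [0, 0, 0.03, 0, 0, 0], [0, 0, 0, 0, 0, 0]]

```text
time_s: 9.32
position: [0.492, 0.2021, 0.0717]
eef_rot: [-0.0, 0.882, 0.472, 0.001]
contact_force: [-0.2, -0.2, -1.6]
finger_gap: 0.57
```

```bash
python3 -c "
from h import *
plan((.4922,.2018,.06),56.4,4);print(telemetry.observe()['moment'])"
```

```text
t 9.32 p [0.492  0.2021 0.0717] x-ang 56.32 tilt 0.1 q [-0.65  0.62  0.2   1.98 -0.22  0.56  0.69] F [-0.2 -0.2 -1.6] gap 0.57
to go [ 0.0002 -0.0003 -0.0117] turn [ 0.   -0.1  -0.08] rows 4
[[-0.001, 0.001, 0.029, 0.0, -0.0, -0.0], [-0.0, 0.001, 0.029, 0.0, -0.0, -0.0], [-0.0, 0.001, 0.029, 0.0, -0.0, -0.0], [-0.0, 0.001, 0.029, 0.0, -0.0, -0.0]]
[-0.00252806  0.00735608  0.06817297]
```

servo_tool:
  moves:
    - [[0, 0, 0.03, 0, 0, 0], [0, 0, 0.03, 0, 0, 0], [0, 0, 0.03, 0, 0, 0], [0, 0, 0.02, 0, 0, 0], [0, 0, 0, 0, 0, 0]]

```text
time_s: 9.73
position: [0.4921, 0.2022, 0.0595]
eef_rot: [-0.0, 0.882, 0.472, 0.001]
contact_force: [-0.1, 0.2, -1.7]
finger_gap: 0.577
```

```bash
python3 -c "
from h import *
plan((.4922,.2018,.0515),56.4,4);print(telemetry.observe()['moment'])"
```

```text
t 9.73 p [0.4921 0.2022 0.0595] x-ang 56.32 tilt 0.11 q [-0.64  0.64  0.19  1.98 -0.23  0.54  0.7 ] F [-0.1  0.2 -1.7] gap 0.577
to go [ 0.0001 -0.0004 -0.008 ] turn [ 0.   -0.11 -0.08] rows 4
[[-0.001, 0.001, 0.02, 0.0, -0.0, -0.0], [-0.001, 0.001, 0.02, 0.0, -0.0, -0.0], [-0.001, 0.001, 0.02, 0.0, -0.0, -0.0], [-0.001, 0.001, 0.02, 0.0, -0.0, -0.0]]
[-0.04151933  0.04971989 -0.00506291]
```

servo_tool:
  moves:
    - [[0, 0, 0.02, 0, 0, 0], [0, 0, 0.02, 0, 0, 0], [0, 0, 0.02, 0, 0, 0], [0, 0, 0.015, 0, 0, 0], [0, 0, 0.01, 0, 0, 0], [0, 0, 0, 0, 0, 0]]

```text
time_s: 10.23
position: [0.4924, 0.2024, 0.0512]
eef_rot: [-0.001, 0.882, 0.472, 0.001]
contact_force: [0.3, -0.5, -1.8]
finger_gap: 0.57
```

```bash
python3 -c "
from h import *
plan((.4922,.2018,.0515),56.4,2);print(telemetry.observe()['moment'])"
```

```text
t 10.23 p [0.4924 0.2024 0.0512] x-ang 56.31 tilt 0.15 q [-0.64  0.66  0.19  1.98 -0.23  0.52  0.7 ] F [ 0.3 -0.5 -1.8] gap 0.57
to go [-0.0002 -0.0006  0.0003] turn [ 0.01 -0.15 -0.09] rows 2
[[-0.003, 0.001, -0.002, 0.0, -0.001, -0.001], [-0.003, 0.001, -0.001, 0.0, -0.001, -0.001]]
[0.02318108 0.04023079 0.06657433]
```

servo_tool:
  moves:
    - [[0, 0, 0.01, 0, 0, 0], [0, 0, 0.01, 0, 0, 0], [0, 0, 0, 0, 0, 0]]

```text
time_s: 10.48
position: [0.4926, 0.2024, 0.0514]
eef_rot: [-0.001, 0.882, 0.472, 0.002]
contact_force: [-0.7, -0.5, -1.7]
finger_gap: 0.574
```

servo_tool:
  moves:
    - [[0, 0, 0.02, 0, 0, 0], [0, 0, 0.03, 0, 0, 0], [0, 0, 0.03, 0, 0, 0]]

```text
time_s: 10.73
position: [0.4937, 0.2024, 0.0492]
eef_rot: [-0.002, 0.882, 0.471, 0.003]
contact_force: [-20.7, -12.6, 60.1]
finger_gap: 0.572
```

Firm contact, 60 N upward at about 44 mm. I'll relax and look.

servo_tool:
  moves:
    - [[0, 0, -0.02, 0, 0, 0], [0, 0, 0, 0, 0, 0]]

```text
time_s: 10.9
position: [0.4942, 0.2025, 0.0524]
eef_rot: [-0.002, 0.882, 0.471, 0.004]
contact_force: [0.5, 0.2, -2.2]
finger_gap: 0.57
```

```bash
python3 - <<'E'
from h import *
plan((.4922,.2018,.0515),56.4,2)
z=.044; q=(.4964,.2069,-.586); qs=[]
for n,(x,y,ww,h) in(("top",(120,130,90,90)),("side",(145,90,90,90))):
    im=np.ascontiguousarray(get_image(n)[:,:,::-1]); cv2.imwrite(f"pics/{n}4.png",im)
    b=cv2.resize(im[y:y+h,x:x+ww],(400,400),interpolation=cv2.INTER_CUBIC); k=400/90
    qq=q if n=="side" else (.4931,.2044,-.586)
    for P in LEVER: cv2.polylines(b,[((cv2.convexHull(proj(n,place(P,qq,z)).astype(np.float32))[:,0]+.5-[x,y])*k).astype(np.int32)],True,(0,255,255),1)
    qs.append(b)
cv2.imwrite("pics/c4.png",np.hstack(qs))
E
```

```text
t 10.9 p [0.4942 0.2025 0.0524] x-ang 56.21 tilt 0.54 q [-0.63  0.66  0.19  1.98 -0.24  0.52  0.7 ] F [ 0.5  0.2 -2.2] gap 0.57
to go [-0.002  -0.0007 -0.0009] turn [ 0.04 -0.54 -0.19] rows 2
[[-0.008, -0.006, 0.005, 0.0, -0.005, -0.002], [-0.008, -0.006, 0.005, 0.0, -0.005, -0.002]]
```

View pics/c4.png

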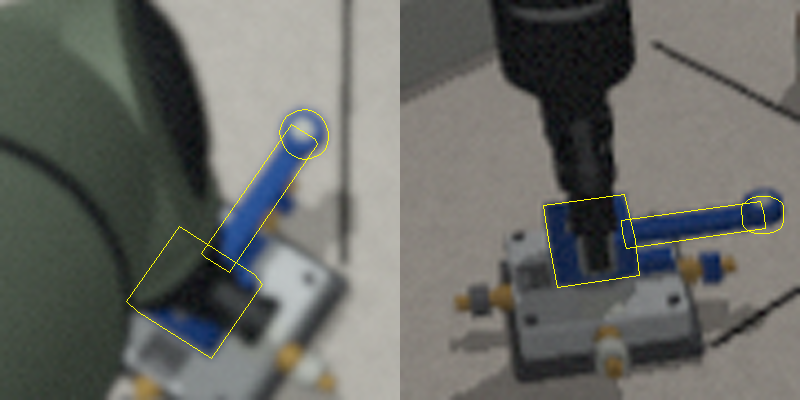

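The overlay at a seated height of 44 mm matches the lever in both views: hub over the collar, arm along the blue outlet. I'll settle it down and release.

servo_tool:
  moves:
    - [[-0.008, -0.005, 0.01, 0, -0.006, 0], [0, 0, 0.01, 0, -0.003, 0], [0, 0, 0, 0, 0, 0]]

```text
time_s: 11.25
position: [0.4928, 0.2019, 0.0494]
eef_rot: [0.001, 0.882, 0.471, -0.001]
contact_force: [-3.5, -2.5, 19.4]
finger_gap: 0.571
```

servo_tool:
  moves:
    - [[0, 0, 0, 0, 0, 0], [0, 0, 0, 0, 0, 0], [0, 0, 0, 0, 0, 0], [0, 0, 0, 0, 0, 0], [0, 0, 0, 0, 0, 0], [0, 0, 0, 0, 0, 0], [0, 0, 0, 0, 0, 0], [0, 0, 0, 0, 0, 0]]
  fingers: -1

```text
time_s: 11.92
position: [0.4924, 0.2021, 0.048]
eef_rot: [0.001, 0.882, 0.471, -0.002]
contact_force: [-0.3, -0.2, 0.0]
finger_gap: 1.003
```

```bash
python3 -c "
from h import *
plan((.4942,.2025,.20),56.4,8)"
```

```text
t 11.92 p [0.4924 0.2021 0.048 ] x-ang 56.26 tilt 0.26 q [-0.64  0.67  0.19  1.98 -0.23  0.52  0.7 ] F [-0.3 -0.2  0. ] gap 1.003
to go [0.0018 0.0004 0.152 ] turn [-0.03  0.26 -0.14] rows 8
[[0.001, 0.001, -0.19, -0.0, 0.001, -0.0], [0.001, 0.001, -0.19, -0.0, 0.001, -0.0], [0.001, 0.001, -0.19, -0.0, 0.001, -0.0], [0.001, 0.001, -0.19, -0.0, 0.001, -0.0], [0.001, 0.002, -0.19, -0.0, 0.001, -0.0], [0.001, 0.002, -0.19, -0.0, 0.001, -0.0], [0.001, 0.002, -0.19, -0.0, 0.001, -0.0], [0.002, 0.002, -0.19, -0.0, 0.001, -0.0]]
```

Released. Go straight up, then aside for a clear view.

servo_tool:
  moves:
    - [[0, 0, -0.1, 0, 0, 0], [0, 0, -0.15, 0, 0, 0], [0, 0, -0.2, 0, 0, 0], [0, 0, -0.25, 0, 0, 0], [0, 0, -0.25, 0, 0, 0], [0, 0, -0.25, 0, 0, 0], [0, 0, -0.25, 0, 0, 0], [0, 0, -0.15, 0, 0, 0]]

```text
time_s: 12.58
position: [0.4909, 0.2008, 0.2166]
eef_rot: [0.001, 0.882, 0.471, -0.005]
contact_force: [0.2, 0.4, -1.1]
finger_gap: 1.003
```

servo_tool:
  moves:
    - [[-0.3, 0.2, 0, 0, 0, 0], [-0.3, 0.2, 0, 0, 0, 0], [-0.3, 0.2, 0, 0, 0, 0], [-0.3, 0.2, 0, 0, 0, 0], [-0.3, 0.2, 0, 0, 0, 0], [-0.3, 0.2, 0, 0, 0, 0], [-0.2, 0.1, 0, 0, 0, 0], [0, 0, 0, 0, 0, 0]]

```text
time_s: 13.25
position: [0.4882, -0.0455, 0.2284]
eef_rot: [0.001, 0.881, 0.473, 0.002]
contact_force: [-0.3, -0.7, -0.2]
finger_gap: 0.997
```

```bash
python3 - <<'E'
from h import *
plan((.4942,.2025,.20),56.4,8)
z=.044; qs=[]
for n,w,(x,y,ww,h),q0 in(("top",(120,130,90,90),(120,130,90,90),(.4931,.2044,-.586)),("side",(145,90,90,90),(145,90,90,90),(.4964,.2069,-.586))):
    im=np.ascontiguousarray(get_image(n)[:,:,::-1]); cv2.imwrite(f"pics/{n}5.png",im)
    b=cv2.resize(im[y:y+h,x:x+ww],(400,400),interpolation=cv2.INTER_CUBIC); k=400/90; b0=b.copy()
    for P in LEVER: cv2.polylines(b,[((cv2.convexHull(proj(n,place(P,q0,z)).astype(np.float32))[:,0]+.5-[x,y])*k).astype(np.int32)],True,(0,255,255),1)
    qs.append(np.vstack([b0[:300] if n=="side" else b0[60:360],b[:300] if n=="side" else b[60:360]]))
cv2.imwrite("pics/c5.png",np.hstack(qs))
E
```

```text
t 13.25 p [ 0.4882 -0.0455  0.2284] x-ang 56.43 tilt 0.26 q [-0.32  0.33  0.36  1.97 -0.15  0.87  1.11] F [-0.3 -0.7 -0.2] gap 0.997
to go [ 0.006   0.248  -0.0284] turn [ 0.2  -0.15  0.03] rows 8
[[0.262, -0.165, 0.036, 0.0, -0.0, 0.0], [0.262, -0.165, 0.036, 0.0, -0.0, 0.0], [0.262, -0.165, 0.036, 0.0, -0.0, 0.0], [0.262, -0.165, 0.036, 0.0, -0.0, 0.0], [0.262, -0.165, 0.036, 0.0, -0.0, 0.0], [0.262, -0.165, 0.036, 0.0, -0.0, 0.0], [0.262, -0.165, 0.036, 0.0, -0.0, 0.0], [0.262, -0.165, 0.036, 0.0, -0.0, 0.0]]
```

View pics/c5.png

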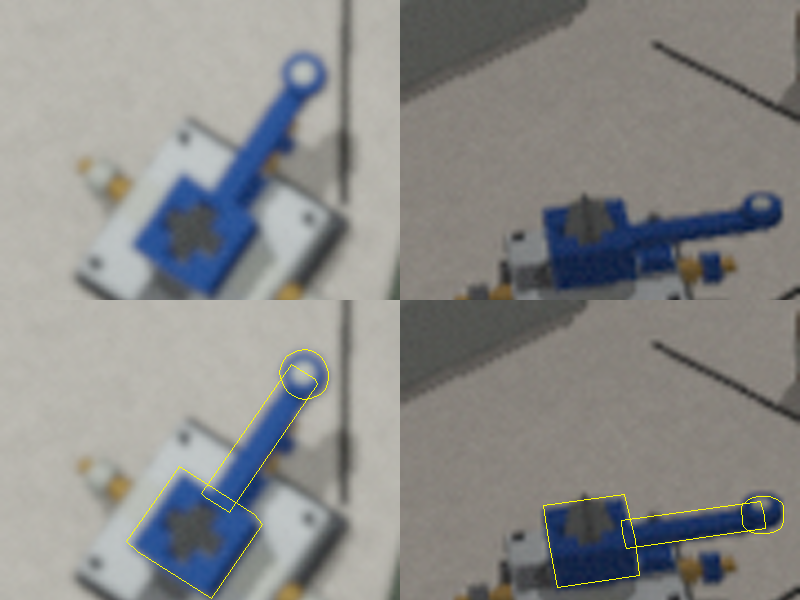

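The lever is on, the cross shows through the hole, and the arm lies above the blue outlet. As a numeric check, I'll fit height and pitch in the side view and compare with the same fit on the bench.

```bash
python3 - <<'E'
from h import *
def tilt(P,p): c,s=np.cos(p),np.sin(p); return np.c_[c*P[:,0]-s*P[:,2],P[:,1],s*P[:,0]+c*P[:,2]]
def go(f,win,q0,z0,ign):
    C=[]
    for n in win:
        im=cv2.imread(f"pics/{n}{f}.png"); m=blue(im,(100,100,30)); x,y,w,h=win[n]
        W=np.zeros_like(m); W[y:y+h,x:x+w]=1
        hub=cv2.erode((render(n,LEVER[:1],q0[n],z0)>.5).astype(np.uint8),np.ones((5,5))); W[hub>0]=0
        for P in ign:
            r=cv2.dilate((render(n,[P],q0[n])>.1).astype(np.uint8),np.ones((3,3))); W[(r>0)&(render(n,LEVER,q0[n],z0)<.5)]=0
        C.append((n,m,W))
    for n,m,W in C:
        def c(v): return (np.abs(render(n,[tilt(P,v[4]) for P in LEVER],v[:3],v[3])-m)*W).sum()
        v0=np.r_[q0[n],z0,0]; S=np.vstack([v0,v0+np.diag([.004,.004,.06,.004,.06])])
        r=minimize(c,v0,method='Nelder-Mead',options=dict(initial_simplex=S,maxiter=600,xatol=1e-5,fatol=.01))
        print(f,n,"xy",r.x[:2].round(4),"yaw",np.degrees(r.x[2]).round(1),"z",r.x[3].round(4),"pitch",np.degrees(r.x[4]).round(1),r.fun.round(1))
go(0,{"top":(325,135,60,70),"side":(325,200,45,65)},dict(top=(.5228,-.2889,.4395),side=(.527,-.2908,.44)),0,[])
go(5,{"top":(140,135,60,65),"side":(165,125,70,35)},dict(top=(.4931,.2044,-.586),side=(.4964,.2069,-.586)),.044,[box(.026,.058,-.014,.014,.034,.038),box(.058,.1,-.01,.01,.012,.034)])
E
```

```text
0 top xy [ 0.5226 -0.2911] yaw 26.0 z -0.001 pitch 4.2 186.9
0 side xy [ 0.5267 -0.2913] yaw 25.7 z 0.0003 pitch 0.5 98.7
5 top xy [0.4748 0.2086] yaw -36.9 z 0.0491 pitch 7.7 77.8
5 side xy [0.4981 0.2107] yaw -33.3 z 0.0372 pitch -0.9 74.5
```

```bash
python3 -c "
from station import ctrl
print(ctrl.hand_in())"
```

```text
the job is handed in; nothing more can be done
None
```

I put the middle-sized blue lever on the mixer's spindle with its arm pointing along the blue-banded outlet, let go, and handed the job in at about 13.4 s. I didn't touch the orange lever.

- **Height:** the lever met firm resistance when its underside reached about 44 mm, the height of the collar. I felt nothing on the way down. The push peaked at 60 N at the wrist, below the 120 N limit.
- **Final pictures:** both views show the teeth standing up through the hub. The arm lies over the blue outlet, and the open gripper is well clear.
- **Direction:** in the side view the arm points at -33.3°, against -33.6° for the outlet.
- **Flatness:** the side view gives a tilt of about -0.9°, against 0.5° for the same measurement on the bench, so I see no real tilt.

**Checks that disagreed:**
- The last top-view measurement gave a tilt of 7.7° and a position about 2 cm off. It also gave 4.2° for the lever lying flat on the bench, so I didn't rely on it.
- The side-view measurement put the underside at 37 mm, but height and position are hard to tell apart in that view.
- The two cameras differed by 3–4 mm in absolute position, so I lined the lever up relative to the mixer within each picture.

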